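# Press the liner of a two-part pen pot home on a spring press stand

### The arm

A 6-joint arm with a two-finger parallel gripper is mounted at the origin on a cart in front of the work surface, level with it; the furniture and walls round the work are solid. World frame = base frame: x ahead of the robot, y to its left, z up, the work surface at z = 0. Lengths are in m, angles in rad, forces in N, time in s.
With the tool pointing down it reaches from about 0.35 to 0.975 m from the base axis. Payload 4.9 kg.
Tool frame: the origin (TCP) lies on the front face of the gripper's body, between the roots of the fingers; the fingertips stand ctrl.finger_overhang ahead of it and the grasp point (between the pads) lies 54 mm ahead of it (ctrl.finger_overhang is the distance from the TCP to the fingertips, in m); z points along the fingers, y is the line along which they close (so a half turn about z gives the same grasp; the last joint's range is limited). The gripper opens to 85 mm and grips with 20 to 120 N. Pads are 22 mm wide; open, the fingers measure 114 mm over their backs; the gripper's body (76 mm by 85 mm) begins 54 mm behind the grasp point. The pads swing forward as they close: fully open they stand 13 mm farther back than shut.
Start: joints at [1.203, 0.053, 1.613, -0, 1.476, -0.119], TCP at [0.154, 0.606, 0.304] pointing down, gripper open.
Joint ranges: [-3.01, 3.01], [-1.01, 2.22], [0.06, 2.58], [-1.02, 4.17], [0.09, 2.62], [-3.14, 3.14]. Speed limits (rad/s): [2.57, 2.57, 3.14, 3.14, 3.14, 3.14].

### API

Orientations are given as a rotation vector (axis times angle).
In Python, from station import ctrl, vision gives the robot as it stands. The module is installed in compiled form; this text tells all that it offers.
- The arm moves only by the tool drive_tool, never from a script. Its argument "rows" is a list of rows, each a list of 2 entries, a list of its own where there are three numbers: the shift along the tool's x, y, z in m, then the turn about the tool's z in rad. A call has 1 to 10 rows; each row shifts and turns the commanded pose from where the row before left it, along the tool's axes as they then stand; what a row does not reach is not made up. A row lasts 1/10 s, in which the tool goes at most 50 mm and 8.59 degrees, less where a joint would pass 70% of its speed; a pose out of reach is approached as far as the arm can. A call with a gripper value outside its range is refused whole. "jaw" is the closure, from 0 (fully open) to 1 (shut), set as the call begins (left out, the last holds). The fingers move at their own pace and stop on an object; "grip_force" is the grip in N (left out, the last holds). Time passes only in rows, so rows that do not move let the fingers close. It gives the time, the measured TCP pose, the force, the opening and the grip force at its end, in the units of the state.
- ctrl.get_obs(): the state, without advancing time (a new reading comes with each control period).
- vision.get_image(name): name is "side" or "top"; returns a dict with "image" (384x512x3 uint8, blue, green, red), "vertical_fov" (degrees; the focal length in pixels is half the picture's height over the tangent of half this angle, whatever the lens; pixels are square), "cx", "cy" (the principal point, pixels), "dist_coeffs" ([k1, k2, p1, p2, k3] as OpenCV has them; the pictures are not rectified), "R" (3x3) and "t" (3): a world point X has camera coordinates R X + t. Camera axes: x right, y down, z forward; pixel columns grow to the right and rows downward; lengths in m; the calibration is good to about 2 mm. A picture is of the moment at which its call begins. There is no depth.
- ctrl.finish_job(): hands the job in; it is judged then, once.
The state is a dict: "t": time; "q": joint angles; "dq": joint speeds; "effort": joint torques, N m; "tool_pos": TCP position; "tool_rot": TCP orientation; "contact_force": force on the tool from outside, world axes, zero at the start; "wrist_torque": the same for the moment, N m; "opening": finger opening in m; "grip_force": force on a finger pad.
Only numpy, scipy, OpenCV 4.12 (cv2) and the standard library are available. Lean on these libraries where they do the work, as an engineer would, in place of code of your own. Each camera call takes 0.05 s, during which the arm holds its last target. There are 200 camera calls.

### The job

Bond the two-part pen pot: set the blue shell upright in the round yellow seat of the spring press stand and let go of it, then nest the orange liner upright inside it, fully home on its floor. Push down on the liner so that the seat sinks about 10 mm (black pointer in the green band, never to the bottom stop), keep it there for three seconds, and finish still holding the liner pressed down like that. Leave the other things on the desk where they are.

Things in the scene. Friction and masses are not known exactly. Their poses are not given: they have to be found in the camera images.
- shell_mid (a point): Centre (half-way up) of the shell: loose blue open round pot, 62 mm high, outside diameter 52 mm at the foot and 60 mm at the rim, wall 3 mm, floor 4 mm thick (inside diameter 46 mm at the floor, 54 mm at the mouth); about 90 g. Stands upright on the desk at the start; z is up its axis.
- liner_mid (a point): Centre (half-way up) of the liner: loose orange open round pot, slimmer and taller, 95 mm high, outside diameter 42 mm at the foot, 51 mm at the rim, wall 3 mm, floor 4 mm; about 70 g. Upright on the desk at the start; z is up its axis. Fully home, its foot rests on the shell's floor, its centre is 20.5 mm above the shell's centre and its top 37 mm stand out above the shell's rim.
- seat (a point): Centre of the seat's floor on top of the press stand, 60 mm above the desk at rest; sinks as it is pressed. Yellow round platform, flared rim 10 mm high (inside diameter 56 mm at the floor, 63 at the mouth; outside 69). Fixed grey foot 150 x 120 x 12 mm. On its -x side, 60 mm off the axis, a scale plate 28 mm wide reaches 71 mm above the desk, with a black pointer: white, green below it, then red.
- platform (a joint): Travel of the sprung seat in m: 0 at rest (top), grows as it is pressed straight down, bottom stop at 0.024. Green band 0.006 to 0.014. A spring with preload lifts it back when let go: with both pots in it, it stays at the top by itself, starts to move at about 2 N of push, and takes about 7 N at 10 mm (0.5 N per mm).
- rubber_stamp: Bystander: office rubber stamp with a turned wooden knob, standing, 24 x 40 x 64 mm; origin at the centre of its underside.
- sharpener: Bystander: small pencil sharpener with a yellowish block, 16 x 26 x 13 mm; origin at the centre of its underside.
- book_teal: Bystander: teal hardback lying flat, 142 x 226 x 30 mm; origin at the centre of its underside.
- thread_spool: Bystander: wooden spool of red thread, 28 mm across, 36 mm high; origin at the centre of its underside.
Mind the look-alikes: they are no part of the job. There is more than one size of the part that bears shell_mid; the job needs the larger.

How it is judged:
By the outcome, as a careful person would: the job done as asked, in the order asked, and still so for the second after the job is handed in, while the arm keeps its last pose, push and grip.
It also fails if it takes over 61 s, if anything falls off the work surface, if the arm or the gripper's body presses on something with over 40 N, if the wrist force passes 120 N, or if a joint passes its speed limit or range.

## Working session

There is one attempt and no reset: what is moved stays moved. The work goes in short steps, Python scripts to look and compute and a tool call to move; the robot and the scene stay as the last step left them, time stands still between calls to the robot, and variables do not carry over. Pictures are saved under pics/ and viewed, at most 10 in all, crops included, and the job is handed in when it is done.

Besides the shell and the picture viewer there is one more tool, called after "Request:" as name(argument=value, ...) on one line, values as JSON. drive_tool: Moves the arm, as the interface text tells. Its arguments: {"type":"object","properties":{"rows":{"type":"array","items":{"type":"array"}},"jaw":{"type":"number"},"grip_force":{"type":"number"}},"required":["rows"]}

```bash
mkdir -p pics && python3 - <<'E'
from station import ctrl, vision
import cv2,numpy as np,pickle
o=ctrl.get_obs();print(o,ctrl.finger_overhang)
for n in("side","top"):
    d=vision.get_image(n);cv2.imwrite(f"pics/{n}0.png",cv2.resize(d["image"],None,fx=1.5,fy=1.5,interpolation=cv2.INTER_CUBIC));pickle.dump(d,open(n+".pkl","wb"))
    print(n,d["vertical_fov"],d["cx"],d["cy"],d["dist_coeffs"],d["R"],d["t"], -np.array(d["R"]).T@d["t"])
E
```

```text
{'t': 0.0, 'q': array([ 1.20298657e+00,  5.33676761e-02,  1.61429593e+00,  5.55237791e-06,
        1.47597739e+00, -1.19006313e-01]), 'dq': array([ 0.0011847 ,  0.00156557,  0.00023255, -0.00156465, -0.00091708,
        0.00018293]), 'effort': array([ 1.57435072e-03, -3.93669069e+01, -3.70184362e+01, -2.51794557e-05,
        6.88832137e-03, -6.84465988e-06]), 'tool_pos': array([0.15373491, 0.60531267, 0.302655  ]), 'tool_rot': array([-0.38975099, -3.11681785,  0.00312009]), 'contact_force': array([0.4061331 , 0.73655941, 0.51334367]), 'wrist_torque': array([ 0.00796298, -0.02585155, -0.00992726]), 'grip_force': 0.0, 'opening': 0.08560180240584038} 0.0726
side 54.56777806018824 256.55113740437537 187.6808903128827 [-0.01841238  0.          0.          0.          0.        ] [[-0.83292204 -0.5532523  -0.01236013]
 [-0.33902698  0.52780396 -0.77877063]
 [ 0.43738036 -0.6444648  -0.62718701]] [0.45726436 0.29233164 0.58473476] [0.22422238 0.47552973 0.60004918]
top 48.18906196879648 251.51420406581965 193.6307696115286 [-0.14403564  0.          0.          0.          0.        ] [[-0.43701936 -0.89939249  0.01035553]
 [-0.83490268  0.40134683 -0.37664072]
 [ 0.33459168 -0.17324515 -0.92630153]] [0.1794768  0.54489703 1.12573865] [0.15670804 0.13775615 1.24614527]
```

View pics/side0.png

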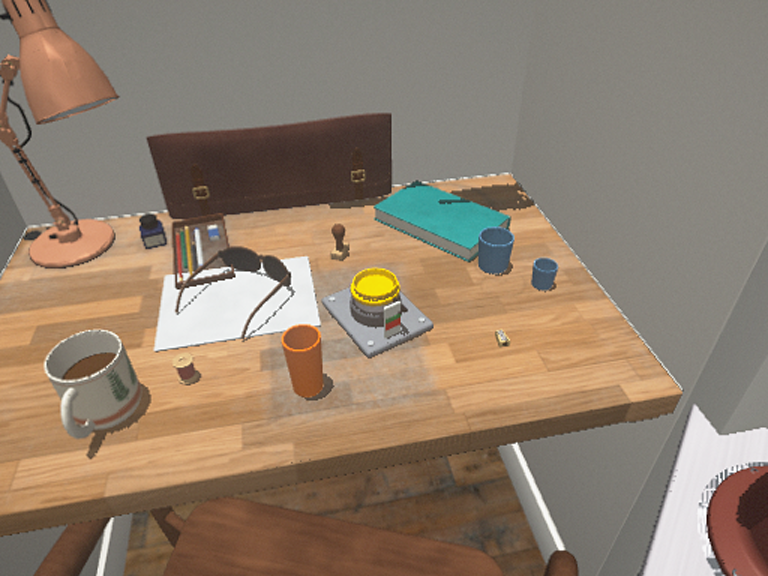

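View pics/top0.png

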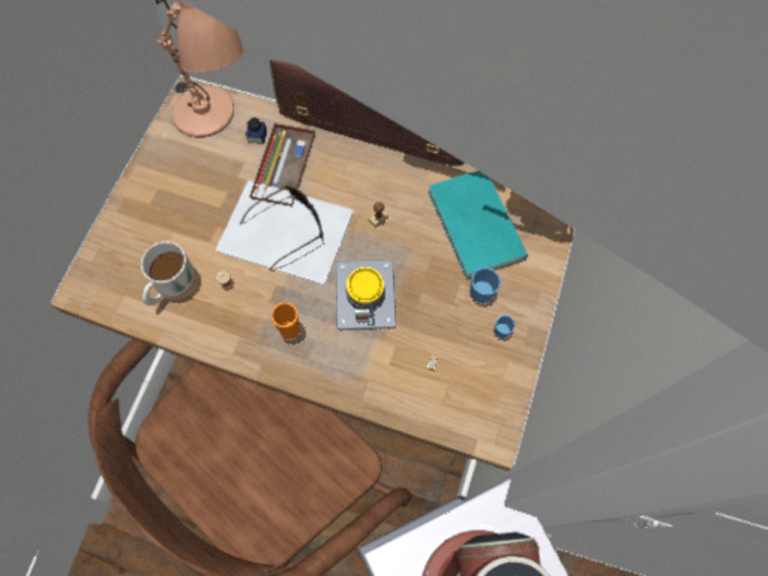

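The larger blue shell is at side (495,250) and top (484,286). The small look-alike is beside it, at side (544,274). The orange liner is at side (303,360) and top (286,322), and the yellow seat is at side (375,290) and top (365,286). These are pixels in the 1.5x pictures. I'll fit positions from the silhouettes next.

```bash
cat > h.py <<'E'
import cv2,numpy as np,pickle
from scipy.optimize import least_squares
HSV=dict(blue=((98,90,40),(118,255,255)),orange=((5,170,90),(14,255,255)),yellow=((24,170,90),(34,255,255)))
def proj(d,X):
    f=192/np.tan(np.radians(d["vertical_fov"])/2)
    K=np.array([[f,0,d["cx"]],[0,f,d["cy"]],[0,0,1]])
    return cv2.projectPoints(np.asarray(X,float).reshape(-1,3),cv2.Rodrigues(np.array(d["R"]))[0],np.array(d["t"],float),K,np.array(d["dist_coeffs"],float))[0].reshape(-1,2)
def frust(x,y,z0,h,r0,r1):
    a=np.linspace(0,2*np.pi,72,endpoint=False);c=np.c_[np.cos(a),np.sin(a)]
    return np.vstack([np.c_[x+r*c[:,0],y+r*c[:,1],np.full(72,z)] for r,z in((r0,z0),(r1,z0+h))])
def box(p): return np.r_[p.min(0),p.max(0)]
def comp(d,col,near,rad=60):
    m=cv2.inRange(cv2.cvtColor(d["image"],cv2.COLOR_BGR2HSV),*map(np.array,HSV[col]))
    m=cv2.morphologyEx(m,cv2.MORPH_CLOSE,np.ones((3,3),np.uint8))
    n,l,s,c=cv2.connectedComponentsWithStats(m)
    k=[i for i in range(1,n) if s[i,4]>20 and np.hypot(*(c[i]-near))<rad]
    k=max(k,key=lambda i:s[i,4]);b=s[k]
    return np.r_[b[0]-.0,b[1]-.0,b[0]+b[2]-1,b[1]+b[3]-1]
def fit(ds,boxes,x0,z0,h,r0,r1,freez=False):
    def res(p):
        return np.concatenate([box(proj(d,frust(p[0],p[1],p[2] if freez else z0,h,r0,r1)))-b for d,b in zip(ds,boxes)])
    s=least_squares(res,list(x0)+([z0] if freez else []),loss='soft_l1');return s.x,res(s.x)
E
python3 - <<'E'
from h import *
np.set_printoptions(precision=4,suppress=True)
S=pickle.load(open("side.pkl","rb"));T=pickle.load(open("top.pkl","rb"))
for n,col,ps,pt,g in(("shell","blue",(495,250),(484,286),(0,.062,.026,.030)),("small","blue",(544,274),(504,327),(0,.062,.026,.030)),
 ("liner","orange",(303,360),(286,322),(0,.095,.021,.0255)),("seat","yellow",(375,290),(365,286),(.06,.01,.0345,.0345))):
    b=[comp(S,col,np.array(ps)/1.5,15),comp(T,col,np.array(pt)/1.5,15)]
    print(n,b)
    for ds,bb in(([S],b[:1]),([T],b[1:]),([S,T],b)): print(*fit(ds,bb,(.6,.0),*g))
# ground-plane points
def ground(d,uv,z=0):
    return least_squares(lambda p:proj(d,[[p[0],p[1],z]])[0]-np.array(uv)/1.5,[.6,0]).x
for nm,uv in(("foot corners",[(337,262),(393,261),(395,328),(337,330)]),):
    print(nm,[ground(T,u,.012) for u in uv])
print("plate top",ground(S,(392,304),.071))
print("stamp",ground(T,(378,222)),"sharp",ground(T,(432,363)),"book",[ground(T,u,.03) for u in((468,276),(525,256),(430,184))])
print("spool",ground(T,(224,284)))
E
```

```text
shell [array([319., 151., 341., 164.]), array([314., 178., 332., 201.])]
[ 0.5418 -0.3523] [ -0.4926 -15.2886   0.465    1.6143]
[ 0.5115 -0.2904] [-1.7582 -0.7629  1.5495  0.7316]
[ 0.5126 -0.2905] [-0.9062 -1.949   1.3065 16.6417 -1.9009 -1.0544  1.3952  0.4416]
small [array([356., 174., 371., 181.]), array([330., 211., 342., 224.])]
[ 0.4423 -0.327 ] [ -7.9654 -23.4702   2.8729   1.3407]
[ 0.4199 -0.2781] [-6.9336 -6.7416  3.349   4.5601]
[ 0.425  -0.2909] [ -7.2025 -14.8656   4.55    11.0365  -4.1469  -9.9387   6.1698   1.3769]
liner [array([195., 243., 214., 264.]), array([182., 202., 199., 225.])]
[0.5948 0.1049] [ -2.2298 -27.0442   6.5773   1.4631]
[0.6061 0.1025] [-1.1661 -1.2269  1.3788  1.2764]
[0.6035 0.1058] [ -5.9586 -28.3838   3.0351  -0.0399  -1.9072   0.0138   0.7068   2.4744]
seat [array([234., 179., 265., 201.]), array([231., 179., 255., 201.])]
[ 0.6067 -0.0596] [ 0.2979 -0.2728 -0.298   0.2671]
[ 0.6051 -0.0655] [ 0.3819 -0.3324 -0.382   0.3289]
[ 0.6067 -0.0621] [ 0.9607 -0.8094  0.3076 -0.3434 -0.904  -0.3247 -1.6671  0.3373]
foot corners [array([ 0.6975, -0.0449]), array([ 0.6484, -0.1523]), array([ 0.5132, -0.0895]), array([0.5602, 0.0179])]
plate top [ 0.556  -0.0307]
stamp [ 0.7515 -0.1674] sharp [ 0.4181 -0.1256] book [array([ 0.5437, -0.2728]), array([ 0.5316, -0.4045]), array([ 0.7731, -0.3047])]
spool [0.7601 0.1897]
```

```bash
sed -i 's/^HSV=.*/HSV=dict(blue=((97,70,25),(125,255,255)),orange=((3,190,60),(16,255,255)),yellow=((22,170,90),(34,255,255)))/' h.py && python3 - <<'E'
from h import *
np.set_printoptions(precision=4,suppress=True)
S=pickle.load(open("side.pkl","rb"));T=pickle.load(open("top.pkl","rb"))
for d,ps in((S,[(495,233),(495,258),(303,333),(305,375)]),(T,[(484,280),(484,296),(286,312),(290,333)])):
    H=cv2.cvtColor(d["image"],cv2.COLOR_BGR2HSV);print([H[int(v/1.5),int(u/1.5)] for u,v in ps])
for n,col,ps,pt,g in(("shell","blue",(495,250),(484,286),(0,.062,.026,.030)),("small","blue",(544,274),(504,327),(0,.041,.018,.020)),
 ("liner","orange",(303,360),(286,322),(0,.095,.021,.0255)),("seat","yellow",(375,290),(365,286),(.06,.01,.0345,.0345))):
    b=[comp(S,col,np.array(ps)/1.5,15),comp(T,col,np.array(pt)/1.5,15)]
    print(n,b)
    for ds,bb in(([S],b[:1]),([T],b[1:]),([S,T],b)): print(*fit(ds,bb,(.6,.0),*g))
a=S["image"][140:200,290:390];b=S["image"][205:275,170:270]
cv2.imwrite("pics/crop1.png",np.hstack([cv2.resize(a,(400,240),interpolation=2),cv2.resize(b,(400,280),interpolation=2)[:240]]))
E
```

```text
[array([103,  87, 108], dtype=uint8), array([105,  77, 106], dtype=uint8), array([ 11, 156, 157], dtype=uint8), array([ 11, 171, 148], dtype=uint8)]
[array([103, 129,  97], dtype=uint8), array([105, 117,  98], dtype=uint8), array([ 13, 216, 123], dtype=uint8), array([ 13, 211, 121], dtype=uint8)]
shell [array([319., 151., 342., 181.]), array([314., 178., 332., 201.])]
[ 0.5101 -0.2867] [-0.6799 -0.9972  0.6345  0.7143]
[ 0.5115 -0.2904] [-1.7582 -0.7629  1.5495  0.7316]
[ 0.5111 -0.2886] [-0.7023 -1.452   0.5676  0.2019 -2.1834 -0.4011  1.1163  1.0936]
small [array([355., 173., 371., 192.]), array([330., 210., 342., 225.])]
[ 0.416  -0.2817] [-1.1272 -1.8927  1.0439  1.2192]
[ 0.4174 -0.2867] [-1.5394 -0.6186  1.4352  0.6041]
[ 0.4172 -0.2849] [-1.1036 -2.6865  1.0163  0.3601 -2.0247 -0.3373  0.9423  0.8853]
liner [array([188., 218., 213., 233.]), array([182., 203., 199., 225.])]
[0.6619 0.0448] [ -0.4571 -29.5811   0.4977   1.6745]
[0.6046 0.1031] [-1.1703 -1.6816  1.3844  1.8034]
[0.6093 0.1038] [-0.5145 -5.0283  2.4673 29.123  -2.0341 -2.9561  0.5532  0.5701]
seat [array([234., 179., 266., 203.]), array([231., 179., 255., 201.])]
[ 0.6035 -0.0569] [ 0.7426  0.7691 -0.7404 -0.5448]
[ 0.6051 -0.0655] [ 0.3819 -0.3324 -0.382   0.3289]
[ 0.6053 -0.0621] [ 1.4672 -0.6116 -0.1637 -2.1174 -0.7015  0.0646 -1.4559  0.7404]
```

```bash
sed -i 's/(3,190,60),(16/(3,150,60),(16/' h.py && python3 - <<'E'
from h import *
np.set_printoptions(precision=4,suppress=True)
S=pickle.load(open("side.pkl","rb"));T=pickle.load(open("top.pkl","rb"))
g=(0,.095,.021,.0255)
b=[comp(S,"orange",np.array((303,360))/1.5,15),comp(T,"orange",np.array((286,322))/1.5,15)];print(b)
for ds,bb in(([S],b[:1]),([T],b[1:]),([S,T],b)): print(*fit(ds,bb,(.6,.0),*g))
a=S["image"][170:245,210:295];t=T["image"][165:240,215:300]
out=[]
for im,d,o in((a,S,(210,170)),(t,T,(215,165))):
    im=cv2.resize(im,None,fx=4.5,fy=4.5,interpolation=2)
    for yy,c in((-.0655,(0,0,255)),(-.0595,(255,0,0))):
        p=((proj(d,frust(.605,yy,.06,.01,.0345,.0345))-o)*4.5+2.25).astype(int)
        for k in(p[72:],): cv2.polylines(im,[k.reshape(-1,1,2)],True,c,1)
    out.append(im)
cv2.imwrite("pics/crop1.png",np.hstack(out))
E
```

```text
[array([188., 217., 214., 264.]), array([181., 202., 199., 225.])]
[0.6051 0.11  ] [-1.0158 -1.4906  1.2135  0.9496]
[0.6068 0.104 ] [-0.7501 -1.2202  0.832   1.2819]
[0.6058 0.1075] [-0.4497 -2.3374  1.6655  0.0077 -1.7576 -0.436  -0.0974  2.0383]
```

View pics/crop1.png

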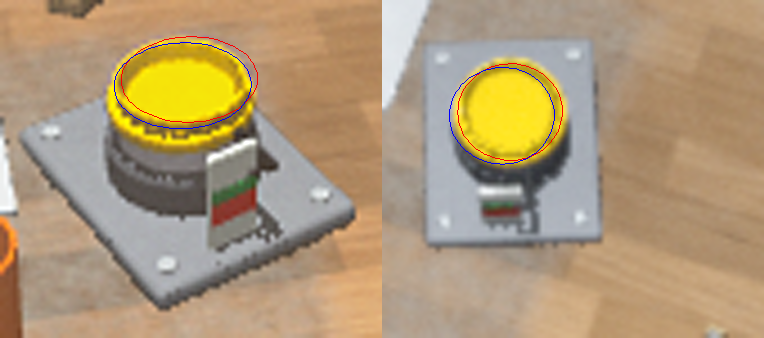

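The two cameras disagree by about 5 mm in y, so I'll use the mean and correct it later by comparing objects in the same picture. First I turn the tool so its y lies along world y, then move over towards the shell.

Request:
drive_tool(rows=[[[0, 0, 0], -0.125], [[0, 0, 0], -0.125], [[-0.028, -0.038, 0], 0], [[-0.028, -0.038, 0], 0], [[-0.028, -0.038, 0], 0], [[-0.028, -0.038, 0], 0], [[-0.028, -0.038, 0], 0], [[-0.028, -0.038, 0], 0], [[-0.028, -0.038, 0], 0], [[-0.028, -0.038, 0], 0]], jaw=0)

```text
t: 1.1
tool_pos: [0.3788, 0.3002, 0.3035]
tool_rot: [0.002, -3.141, 0.0]
contact_force: [0.9, 0.3, 0.1]
opening: 0.0856
grip_force: 0.0
```

Request:
drive_tool(rows=[[[-0.01, -0.045, 0], 0], [[-0.01, -0.045, 0], 0], [[-0.01, -0.045, 0], 0], [[-0.01, -0.045, 0], 0], [[-0.01, -0.045, 0], 0], [[-0.01, -0.045, 0], 0], [[-0.01, -0.045, 0], 0], [[-0.01, -0.045, 0], 0], [[-0.01, -0.045, 0], 0], [[-0.01, -0.045, 0], 0]])

```text
t: 2.1
tool_pos: [0.4786, -0.1498, 0.3035]
tool_rot: [0.001, -3.141, -0.0]
contact_force: [1.0, 0.2, 0.3]
opening: 0.0855
grip_force: 0.0
```

Request:
drive_tool(rows=[[[-0.008, -0.035, 0], 0], [[-0.008, -0.035, 0], 0], [[-0.008, -0.035, 0], 0], [[-0.006, -0.032, 0.02], 0], [[0, 0, 0.04], 0], [[0, 0, 0.02], 0], [[0, 0, 0], 0], [[0, 0, 0], 0]])

```text
t: 2.9
tool_pos: [0.5089, -0.2847, 0.2238]
tool_rot: [0.002, -3.141, -0.001]
contact_force: [-0.1, -0.1, 0.8]
opening: 0.0852
grip_force: 0.0
```

```bash
python3 - <<'E'
from station import ctrl, vision
from h import *
o=ctrl.get_obs();print(o["t"],o["tool_pos"],o["tool_rot"],o["q"])
out=[]
for n,(u,v) in(("side",(330,150)),("top",(323,185))):
    d=vision.get_image(n);pickle.dump(d,open(n+"1.pkl","wb"))
    im=d["image"][max(v-60,0):v+70,u-65:u+65]
    out.append(cv2.resize(im,(390,390),interpolation=2))
    print(n,(u-65,v-60))
cv2.imwrite("pics/a1.png",np.hstack(out))
E
```

```text
2.9 [ 0.50889397 -0.28471496  0.22382752] [ 2.02261037e-03 -3.14099800e+00 -7.05024895e-04] [-6.37684377e-01  1.66149373e-02  1.78661313e+00  6.81129733e-06
  1.33910905e+00 -2.20977015e+00]
side (265, 90)
top (258, 125)
```

View pics/a1.png

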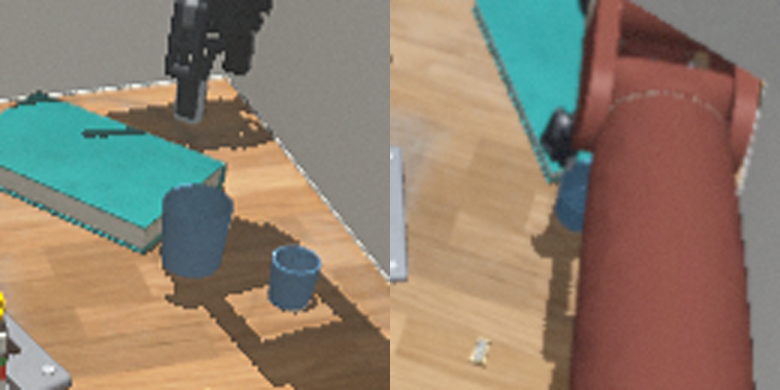

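The shell stands at crop (197,230) in the side view, with one gray fingertip at (190,112). The top view is covered by the arm. I'll check that fingertip against its predicted position.

```bash
python3 - <<'E'
from h import *
S=pickle.load(open("side1.pkl","rb"))
for y in(.043,.057,-.043,-.057):
  for x in(-.011,.011):
    for z in(.2238-.06,):
      print(x,y,(proj(S,[[.5089+x,-.2847+y,z]])[0]-(265,90))*3)
b=comp(S,"blue",np.array((495,250))/1.5,15);print(b,fit([S],[b],(.51,-.29),0,.062,.026,.03))
E
```

```text
-0.011 0.043 [201.83044038 121.46564762]
0.011 0.043 [175.70449802 113.73538295]
-0.011 0.057 [194.06583191 129.35847457]
0.011 0.057 [167.74761498 121.45905242]
-0.011 -0.043 [246.10694999  76.45382414]
0.011 -0.043 [221.11692202  69.6528652 ]
-0.011 -0.057 [252.80239683  69.64656468]
0.011 -0.057 [227.98999553  62.98090407]
[319. 151. 341. 181.] (array([ 0.51127508, -0.28598463]), array([-1.20679129, -1.01490328,  1.08067131,  0.69371926]))
```

The fingertip matches its prediction to about 2 mm, so I descend and grip the shell.

Request:
drive_tool(rows=[[[-0.002, -0.002, 0.03], 0], [[0, 0, 0.03], 0], [[0, 0, 0.03], 0], [[0, 0, 0.025], 0], [[0, 0, 0.014], 0], [[0, 0, 0], 0], [[0, 0, 0], 0]])

```text
t: 3.7
tool_pos: [0.5119, -0.2874, 0.0966]
tool_rot: [-0.002, 3.14, -0.002]
contact_force: [0.4, 0.6, 0.3]
opening: 0.0854
grip_force: 0.0
```

Request:
drive_tool(rows=[[[0, 0, 0], 0], [[0, 0, 0], 0], [[0, 0, 0], 0], [[0, 0, 0], 0], [[0, 0, 0], 0], [[0, 0, 0], 0], [[0, 0, 0], 0], [[0, 0, 0], 0]], jaw=0.7, grip_force=25)

```text
t: 4.5
tool_pos: [0.5122, -0.2873, 0.0972]
tool_rot: [-0.002, 3.139, -0.002]
contact_force: [-0.4, 2.5, 6.2]
opening: 0.0591
grip_force: 26.1
```

Request:
drive_tool(rows=[[[0, 0, -0.015], 0], [[0, 0, -0.025], 0], [[0, 0, -0.03], 0], [[0, 0, -0.03], 0], [[0, 0, -0.03], 0], [[0, 0.02, 0], 0], [[-0.008, 0.025, 0], 0], [[-0.012, 0.03, 0], 0], [[-0.012, 0.03, 0], 0], [[-0.012, 0.03, 0], 0]])

```text
t: 5.5
tool_pos: [0.5544, -0.1499, 0.2245]
tool_rot: [0.002, -3.141, -0.001]
contact_force: [0.2, -0.1, -0.6]
opening: 0.0592
grip_force: 27.2
```

Request:
drive_tool(rows=[[[-0.012, 0.03, 0], 0], [[-0.012, 0.025, 0], 0], [[-0.012, 0.02, 0], 0], [[-0.012, 0.015, 0], 0], [[0, 0, 0], 0], [[0, 0, 0], 0], [[0, 0, 0], 0]])

```text
t: 6.2
tool_pos: [0.6023, -0.0623, 0.2247]
tool_rot: [0.001, -3.141, 0.0]
contact_force: [-0.1, -0.4, -0.8]
opening: 0.0594
grip_force: 27.2
```

```bash
cat > look.py <<'E'
import sys
from station import ctrl, vision
from h import *
def look(tag,sides,w=65):
    o=ctrl.get_obs();print(o["t"],o["tool_pos"],o["contact_force"],o["opening"],o["grip_force"])
    out=[]
    for n,(u,v) in sides:
        d=vision.get_image(n);pickle.dump(d,open(f"{n}_{tag}.pkl","wb"))
        u=max(u,w);v=max(v,w)
        out.append(cv2.resize(d["image"][v-w:v+w,u-w:u+w],(390,390),interpolation=2))
        print(n,"offset",(u-w,v-w),"scale",195/w)
    cv2.imwrite(f"pics/{tag}.png",np.hstack(out))
E
python3 -c "
from look import *
look('seat1',(('side',(250,185)),('top',(243,190))))
for n in('side','top'):
    d=pickle.load(open(n+'_seat1.pkl','rb'))
    try: b=comp(d,'blue',np.array((250,160)),70);print(b,fit([d],[b],(.6,-.06),.125,.062,.026,.03))
    except Exception as e: print(e)
"
```

```text
6.2 [ 0.60228113 -0.06234738  0.22469719] [-0.07143356 -0.37688449 -0.76909478] 0.05937804005690977 27.237906362861395
side offset (185, 120) scale 3.0
top offset (178, 125) scale 3.0
[241. 137. 265. 174.] (array([ 0.59991612, -0.06736301]), array([-2.48017919, -1.19139427,  2.3925925 ,  0.67895432]))
max() iterable argument is empty
```

View pics/seat1.png

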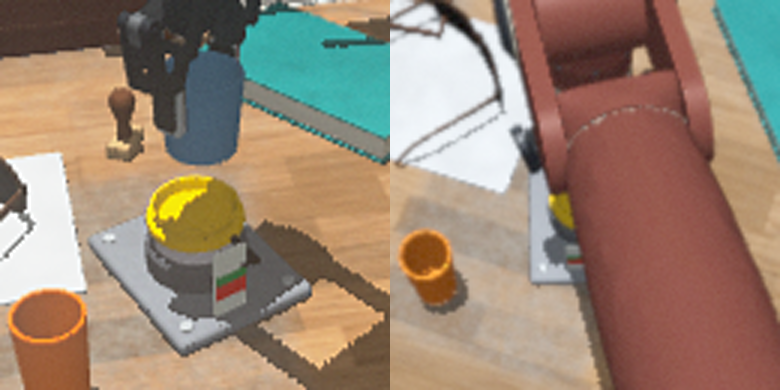

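```bash
python3 - <<'E'
from h import *
S=pickle.load(open("side_seat1.pkl","rb"))
f=lambda P:(proj(S,P)-(185,120))*3+1.5
for x,y in((.6023,-.0623),(.6043,-.0623),(.6023,-.0643)):
    p=f(frust(x,y,.1275,.062,.026,.03));print("shell",x,y,"foot",box(p[:72]),"rim",box(p[72:]))
for x,y in((.605,-.062),(.605,-.059),(.602,-.062)):
    p=f(frust(x,y,.06,.01,.0345,.0345));print("seat",x,y,"bot",box(p[:72]),"top",box(p[72:]))
im=S["image"];m=cv2.inRange(cv2.cvtColor(im,cv2.COLOR_BGR2HSV),(20,120,60),(36,255,255));ys,xs=np.nonzero(m[170:215,225:275])
print("yellow",(np.r_[xs.min()+225,ys.min()+170,xs.max()+225,ys.max()+170]-np.r_[185,120,185,120])*3)
big=cv2.resize(im[130:215,220:295],(675,765)[:2],interpolation=2)[:600*765//765]
for P,c in((frust(.6023,-.0623,.1275,.062,.026,.03),(0,0,255)),(frust(.605,-.061,.06,.01,.0335,.0345),(255,0,255))):
    q=((proj(S,P)-(220,130))*9+4.5).astype(np.int32)
    for k in(q[:72],q[72:]): cv2.polylines(big,[k.reshape(-1,1,2)],True,c,1)
cv2.imwrite("pics/ov.png",cv2.resize(big[:600],None,fx=1,fy=1))
E
```

```text
shell 0.6023 -0.0623 foot [164.32829419 123.23181529 236.14543132 165.23208247] rim [154.80104534  48.06651445 241.83710449  94.5209945 ]
shell 0.6043 -0.0623 foot [162.08508605 122.40503072 233.82590739 164.3160393 ] rim [152.45598282  47.28597364 239.394716    93.63678643]
shell 0.6023 -0.0643 foot [165.93746206 121.9379579  237.63910794 163.80298718] rim [156.50723418  46.83726449 243.39605784  93.13415416]
seat 0.605 -0.062 bot [153.7390971  186.93160542 244.19399251 244.34123249] top [153.1124593  176.83483458 244.23890582 234.02180335]
seat 0.605 -0.059 bot [151.41518734 188.9099223  242.07570211 246.58341987] top [150.76978721 178.80495234 242.10484262 236.25686446]
seat 0.602 -0.062 bot [156.92528856 188.20000015 247.52628876 245.78387211] top [156.32133277 178.09711069 247.59610835 235.45897776]
yellow [147 174 243 249]
```

View pics/ov.png

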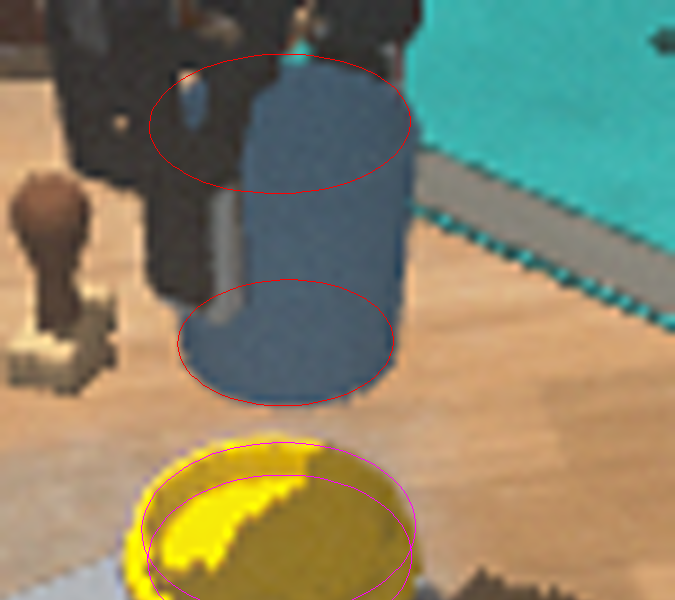

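The shell hangs at overlay (288,345), about 1 mm right of the model. The seat centre is about 3 mm further along +x and +y. I correct that and lower.

Request:
drive_tool(rows=[[[-0.003, 0.003, 0], 0], [[0, 0, 0.02], 0], [[0, 0, 0.02], 0], [[0, 0, 0.01], 0], [[0, 0, 0.005], 0], [[0, 0, 0], 0], [[0, 0, 0], 0]])

```text
t: 7.0
tool_pos: [0.6062, -0.0589, 0.1709]
tool_rot: [-0.002, 3.14, -0.001]
contact_force: [-0.2, -0.3, -0.7]
opening: 0.0591
grip_force: 27.2
```

```bash
python3 -c "
from look import *
look('seat2',(('side',(250,185)),('top',(243,190))),40)
S=pickle.load(open('side_seat2.pkl','rb'));big=cv2.resize(S['image'][145:225,215:290],(675,720),interpolation=2)
x,y,z=ctrl.get_obs()['tool_pos'];print(z-.0972)
for P,c in((frust(x,y-.001,z-.0972,.062,.026,.03),(0,0,255)),(frust(.605,-.0595,.06,.01,.0335,.0345),(255,0,255))):
    q=((proj(S,P)-(215,145))*9+4.5).astype(np.int32)
    for k in(q[:72],q[72:]): cv2.polylines(big,[k.reshape(-1,1,2)],True,c,1)
cv2.imwrite('pics/ov2.png',big[100:])
"
```

```text
7.0 [ 0.60622493 -0.05888503  0.17086678] [-0.17170837 -0.33459258 -0.68030447] 0.05911756656765438 27.246462204493582
side offset (210, 145) scale 4.875
top offset (203, 150) scale 4.875
0.07400483450527702
```

View pics/ov2.png

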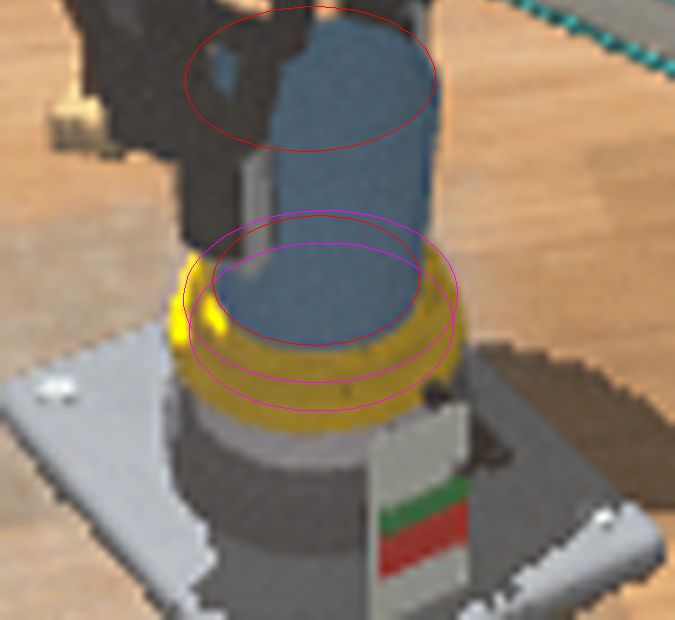

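The shell foot centre is at overlay (320,290) and the seat at (316,303). I shift +2 mm in y and lower to the seat floor.

Request:
drive_tool(rows=[[[0, 0.002, 0], 0], [[0, 0, 0.005], 0], [[0, 0, 0.004], 0], [[0, 0, 0.002], 0], [[0, 0, 0.002], 0], [[0, 0, 0], 0], [[0, 0, 0], 0]])

```text
t: 7.8
tool_pos: [0.6071, -0.0568, 0.1587]
tool_rot: [-0.002, 3.138, -0.0]
contact_force: [1.8, 0.2, 5.6]
opening: 0.0592
grip_force: 27.7
```

Request:
drive_tool(rows=[[[-0.001, 0, 0], 0], [[0, 0, 0], 0], [[0, 0, 0], 0], [[0, 0, 0], 0], [[0, 0, 0], 0], [[0, 0, 0], 0], [[0, 0, 0], 0]], jaw=0)

```text
t: 8.5
tool_pos: [0.6066, -0.0567, 0.1568]
tool_rot: [0.002, -3.141, -0.0]
contact_force: [-0.1, 0.5, -0.2]
opening: 0.0854
grip_force: 0.0
```

Request:
drive_tool(rows=[[[0, 0, -0.02], 0], [[0, 0, -0.04], 0], [[0, 0, -0.04], 0], [[0, 0, -0.04], 0], [[0, 0.04, -0.02], 0], [[0, 0.04, 0], 0], [[0, 0.04, 0], 0], [[0, 0.04, 0], 0], [[0, 0.02, 0], 0], [[0, 0, 0], 0]])

```text
t: 9.5
tool_pos: [0.6061, 0.1258, 0.3169]
tool_rot: [0.008, -3.142, -0.001]
contact_force: [0.4, -0.7, 0.6]
opening: 0.086
grip_force: 0.0
```

```bash
python3 -c "
from look import *
look('rel',(('side',(250,185)),('top',(235,190))),50)
for n,p,q in(('side',(250,165),(202,240)),('top',(243,180),(190,213))):
    d=pickle.load(open(n+'_rel.pkl','rb'))
    for c,k,x0,g in(('blue',p,(.6,-.06),(.06,.062,.026,.03)),('orange',q,(.6,.1),(0,.095,.021,.0255))):
        try: b=comp(d,c,np.array(k),30);print(n,c,b,*fit([d],[b],x0,*g))
        except Exception as e: print(n,c,e)
"
```

```text
9.5 [0.60612209 0.1257509  0.31691482] [ 0.39981042 -0.74730766  0.55492776] 0.08596164777002024 0.0
side offset (200, 135) scale 3.9
top offset (185, 140) scale 3.9
side blue [236. 162. 262. 195.] [ 0.61160712 -0.06698491] [-0.63572888 -2.68527222  0.6320988   1.21275204]
side orange [188. 217. 214. 264.] [0.60510402 0.10996675] [-1.01582639 -1.49057989  1.21351454  0.94958765]
top blue [234. 171. 253. 197.] [ 0.60913967 -0.06952994] [-0.98031624  0.02277437  0.98130108 -0.03755747]
top orange max() iterable argument is empty
```

View pics/rel.png

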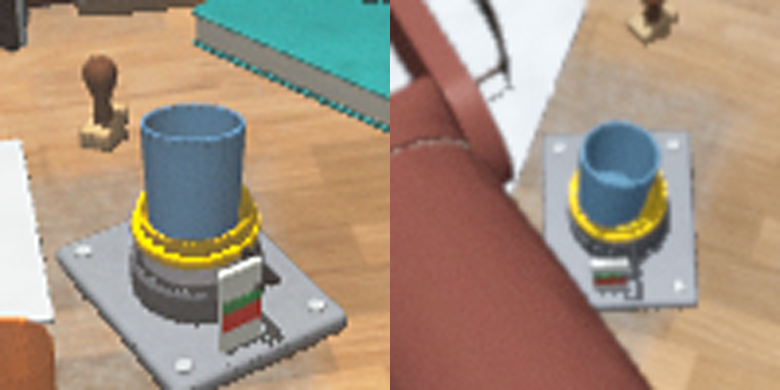

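The shell stands in the seat. Its rim centre is near (192,122) in the side half and (619,155) in the top half. Next I fit the rim circle to check seating and tilt.

```bash
python3 - <<'E'
from h import *
np.set_printoptions(precision=4,suppress=True)
S=pickle.load(open("side_rel.pkl","rb"));T=pickle.load(open("top_rel.pkl","rb"))
M={"S":(S,np.array([235.9-.5,161.4-.5,262.8-.5])),"T":(T,np.array([233.7-.5,170.8-.5,254-.5]))}
def r(p,ks):
    return np.concatenate([box(proj(M[k][0],frust(p[0],p[1],p[2] if len(p)>2 else .122,0,.03,.03)))[:3]-M[k][1] for k in ks])
for ks,x0 in(("S",[.605,-.06]),("T",[.605,-.06]),("ST",[.605,-.06]),("ST",[.605,-.06,.122])):
    s=least_squares(r,x0,args=(ks,));print(ks,s.x,s.fun)
out=[]
for d,o in((S,(225,150)),(T,(220,155))):
    im=cv2.resize(d["image"][o[1]:o[1]+60,o[0]:o[0]+50],(400,480),interpolation=2)
    for P,c in((frust(.6055,-.0585,.06,.062,.026,.03),(0,0,255)),(frust(.6055,-.0585,.07,0,.0345,.0345),(255,0,255))):
        q=((proj(d,P)-o)*8+4).astype(np.int32)
        for k in(q[:72],q[72:]): cv2.polylines(im,[k.reshape(-1,1,2)],True,c,1)
    out.append(im)
cv2.imwrite("pics/ov3.png",np.hstack(out))
E
```

```text
S [ 0.6084 -0.0617] [-0.2646 -0.0274  0.2644]
T [ 0.6114 -0.0701] [-0.3231 -0.0068  0.3233]
ST [ 0.6111 -0.0675] [ 0.2613 -1.6229  0.6256 -1.1319  0.4376 -0.4758]
ST [ 0.6155 -0.0719  0.1132] [ 0.031   0.0507  0.0555 -0.2784 -0.1029  0.201 ]
```

View pics/ov3.png

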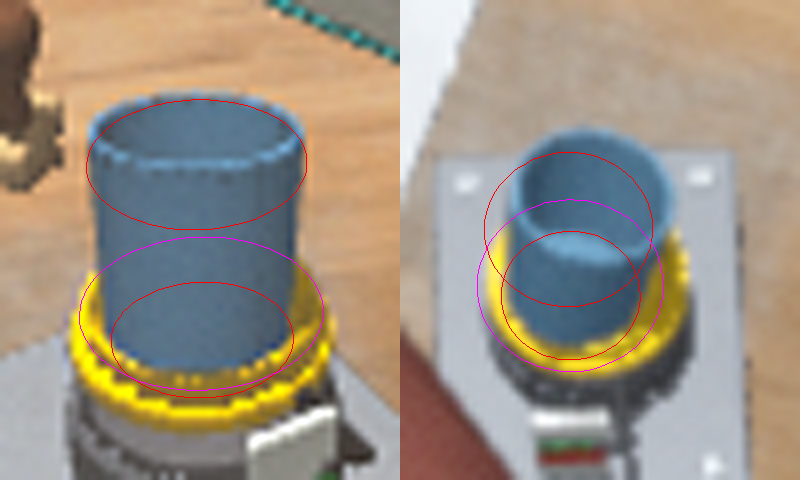

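The side view shows the shell tilted, with the rim flatter than an upright shell would give. It seems perched on the seat's lip. I fit the 3D rim circle to get the lean.

```bash
cat > rim.py <<'E'
from h import *
def circ(p,r,off=0):
    n=np.array([p[3],p[4],1.]);n/=np.linalg.norm(n)
    u=np.cross(n,[0,1,0]);u/=np.linalg.norm(u);v=np.cross(n,u)
    a=np.linspace(0,2*np.pi,90)[:,None]
    return p[:3]+off*n+r*(np.cos(a)*u+np.sin(a)*v),n
E
python3 - <<'E'
from rim import *
np.set_printoptions(precision=4,suppress=True)
S=pickle.load(open("side_rel.pkl","rb"));T=pickle.load(open("top_rel.pkl","rb"))
bs=np.array([88,93,305,169])/8-.5+np.array([225,150]*2);bt=np.array([512,128,675,266])
bt=(bt-np.array([400,0,400,0]))/8-.5+np.array([220,155]*2)
def r(p): return np.r_[box(proj(S,circ(p,.03)[0]))-bs,box(proj(T,circ(p,.03)[0]))-bt]
s=least_squares(r,[.61,-.065,.12,0,0]);n=circ(s.x,.03)[1]
print(s.x,s.fun,"tilt",np.degrees(np.arccos(n[2])),"foot",s.x[:3]-.062*n)
# per-camera with height tied
for d,b in((S,bs),(T,bt)):
    q=least_squares(lambda p:np.r_[box(proj(d,circ(np.r_[p[:2],.12,p[2:]],.03)[0]))-b],[.61,-.065,0,0]);print(q.x,q.fun)
E
```

```text
[ 0.6142 -0.072   0.1214  0.0833 -0.2766] [ 0.2484  0.0903  0.2007  0.0669 -0.2805 -0.2317 -0.1636 -0.1978] tilt 16.111860848766568 foot [ 0.6093 -0.0555  0.0618]
[ 0.616  -0.0735  0.1307 -0.2338] [ 0.0407  0.0021 -0.0407  0.0019]
[ 0.614  -0.0723  0.277   0.1171] [-0.  0. -0. -0.]
```

The shell leans about 14° towards -y, with its +y foot edge perched on the lip, so the seat centre is about 7 mm further along -y. I'll regrip along y, which straightens it, then lift slightly, shift and lower again.

Request:
drive_tool(rows=[[[-0.005, -0.032, 0], 0], [[0, -0.04, 0], 0], [[0, -0.04, 0], 0], [[0, -0.04, 0], 0], [[0, -0.04, 0], 0], [[0, 0, 0.04], 0], [[0, 0, 0.04], 0], [[0, 0, 0.04], 0], [[0, 0, 0.026], 0], [[0, 0, 0.008], 0]])

```text
t: 10.6
tool_pos: [0.6092, -0.0698, 0.1586]
tool_rot: [-0.001, -3.134, -0.002]
contact_force: [-0.6, 0.4, -0.9]
opening: 0.0857
grip_force: 0.0
```

Request:
drive_tool(rows=[[[0, 0, 0], 0], [[0, 0, 0], 0], [[0, 0, 0], 0], [[0, 0, 0], 0], [[0, 0, 0], 0], [[0, 0, 0], 0], [[0, 0, 0], 0], [[0, 0, 0], 0]], jaw=0.7, grip_force=25)

```text
t: 11.4
tool_pos: [0.6122, -0.0689, 0.1638]
tool_rot: [-0.002, 3.14, -0.001]
contact_force: [-0.0, -2.0, 3.3]
opening: 0.0614
grip_force: 25.8
```

Request:
drive_tool(rows=[[[0, 0, -0.005], 0], [[0, 0, -0.01], 0], [[0, 0, -0.01], 0], [[0, 0, 0], 0], [[0, 0, 0], 0], [[0, 0, 0], 0]])

```text
t: 12.0
tool_pos: [0.6114, -0.0686, 0.1875]
tool_rot: [0.002, -3.141, -0.0]
contact_force: [0.5, -0.1, -0.6]
opening: 0.0616
grip_force: 26.3
```

```bash
python3 -c "
from look import *
look('re',(('side',(250,185)),('top',(243,190))),40)
S=pickle.load(open('side_re.pkl','rb'));big=cv2.resize(S['image'][140:220,215:290],(675,720),interpolation=2)
x,y,z=ctrl.get_obs()['tool_pos']
for P,c in((frust(x,y,z-.099,.062,.026,.03),(0,0,255)),(frust(.609,-.064,.06,.01,.0325,.0345),(255,0,255))):
    q=((proj(S,P)-(215,140))*9+4.5).astype(np.int32)
    for k in(q[:72],q[72:]): cv2.polylines(big,[k.reshape(-1,1,2)],True,c,1)
cv2.imwrite('pics/ov4.png',big[:600])
"
```

```text
12.0 [ 0.61143941 -0.06862548  0.1874943 ] [ 0.52289958 -0.05245796 -0.55145759] 0.06162848636216801 26.281404812762048
side offset (210, 145) scale 4.875
top offset (203, 150) scale 4.875
```

View pics/ov4.png

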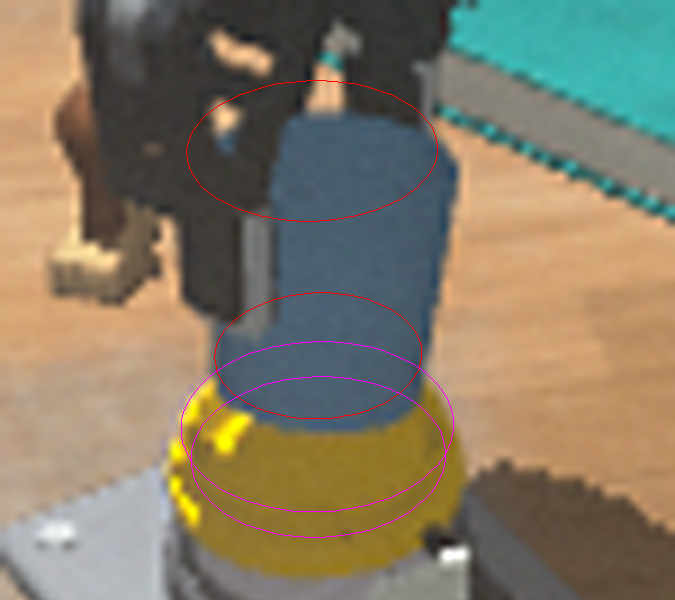

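The shell is still held slightly crooked: its rim is about 2 px right of the model and its foot is on it. Re-seating it on the flat desk will straighten it, so I put it on a free spot near (0.52,-0.20).

Request:
drive_tool(rows=[[[0, 0, -0.015], 0], [[0.02, -0.03, 0], 0], [[0.03, -0.04, 0], 0], [[0.03, -0.04, 0], 0], [[0.011, -0.021, 0], 0], [[0, 0, 0.03], 0], [[0, 0, 0.03], 0], [[0, 0, 0.02], 0], [[0, 0, 0.008], 0], [[0, 0, 0], 0]])

```text
t: 13.1
tool_pos: [0.5205, -0.1996, 0.1144]
tool_rot: [0.002, -3.14, -0.001]
contact_force: [-0.7, -0.2, -0.9]
opening: 0.0615
grip_force: 26.3
```

Request:
drive_tool(rows=[[[0, 0, 0.003], 0], [[0, 0, 0.002], 0], [[0, 0, 0], 0]])

```text
t: 13.4
tool_pos: [0.5214, -0.2, 0.1108]
tool_rot: [-0.002, 3.14, -0.001]
contact_force: [0.4, 0.5, -1.3]
opening: 0.0616
grip_force: 26.3
```

Request:
drive_tool(rows=[[[0, 0, 0.002], 0], [[0, 0, 0.002], 0], [[0, 0, 0], 0]])

```text
t: 13.7
tool_pos: [0.5207, -0.1997, 0.1056]
tool_rot: [0.002, -3.141, -0.0]
contact_force: [-0.0, 0.2, -0.6]
opening: 0.0617
grip_force: 26.3
```

Request:
drive_tool(rows=[[[0, 0, 0.002], 0], [[0, 0, 0.002], 0], [[0, 0, 0], 0]])

```text
t: 14.0
tool_pos: [0.5224, -0.2, 0.1043]
tool_rot: [-0.002, 3.138, -0.0]
contact_force: [-0.2, 2.2, 8.9]
opening: 0.0618
grip_force: 27.1
```

Request:
drive_tool(rows=[[[0, 0, 0], 0], [[0, 0, 0], 0], [[0, 0, 0], 0], [[0, 0, 0], 0], [[0, 0, 0], 0], [[0, 0, -0.04], 0], [[0, 0, -0.04], 0], [[0, 0, -0.04], 0], [[0, 0, 0], 0], [[0, 0, 0], 0]], jaw=0)

```text
t: 15.0
tool_pos: [0.5214, -0.2002, 0.2233]
tool_rot: [-0.002, 3.139, -0.002]
contact_force: [0.4, -0.2, -1.2]
opening: 0.0852
grip_force: 0.0
```

```bash
python3 - <<'E'
from look import *
np.set_printoptions(precision=4,suppress=True)
o=ctrl.get_obs();print(o["t"],o["tool_pos"])
S=vision.get_image("side");pickle.dump(S,open("side_d.pkl","wb"))
uv=proj(S,[[.52,-.2,.031]])[0];print(uv)
m=cv2.inRange(cv2.cvtColor(S["image"],cv2.COLOR_BGR2HSV),np.array(HSV["blue"][0]),np.array(HSV["blue"][1]))
b=comp(S,"blue",uv,20);print(b,*fit([S],[b],(.52,-.2),0,.062,.026,.03))
# reference: initial upright shell fit with the same code, and row-wise extents
S0=pickle.load(open("side.pkl","rb"))
for d,bb in((S0,comp(S0,"blue",(330,167),15)),(S,b)):
    m=cv2.inRange(cv2.cvtColor(d["image"],cv2.COLOR_BGR2HSV),np.array(HSV["blue"][0]),np.array(HSV["blue"][1]))
    bb=bb.astype(int);print([tuple(np.nonzero(m[r,bb[0]-2:bb[2]+3])[0][[0,-1]]+bb[0]-2) for r in range(bb[1],bb[3]+1,3)])
E
```

```text
15.0 [ 0.5214 -0.2002  0.2233]
[310.8197 182.1637]
[300. 169. 323. 201.] [ 0.5151 -0.1885] [-1.1022 -1.1685  1.0842  0.7776]
[(np.int64(327), np.int64(333)), (np.int64(320), np.int64(339)), (np.int64(319), np.int64(341)), (np.int64(320), np.int64(341)), (np.int64(319), np.int64(340)), (np.int64(319), np.int64(340)), (np.int64(321), np.int64(339)), (np.int64(319), np.int64(338)), (np.int64(319), np.int64(338)), (np.int64(320), np.int64(337)), (np.int64(325), np.int64(333))]
[(np.int64(307), np.int64(312)), (np.int64(301), np.int64(320)), (np.int64(300), np.int64(323)), (np.int64(300), np.int64(323)), (np.int64(303), np.int64(322)), (np.int64(304), np.int64(321)), (np.int64(302), np.int64(321)), (np.int64(300), np.int64(320)), (np.int64(307), np.int64(320)), (np.int64(301), np.int64(319)), (np.int64(303), np.int64(317))]
```

The shell is upright again on the desk at about (0.515,-0.189). I re-grasp it centred.

Request:
drive_tool(rows=[[[0.006, 0.011, 0.02], 0], [[0, 0, 0.03], 0], [[0, 0, 0.03], 0], [[0, 0, 0.025], 0], [[0, 0, 0.014], 0], [[0, 0, 0.006], 0], [[0, 0, 0], 0], [[0, 0, 0], 0]])

```text
t: 15.85
tool_pos: [0.5155, -0.1892, 0.0979]
tool_rot: [-0.002, 3.14, -0.001]
contact_force: [0.8, 0.3, 0.5]
opening: 0.0852
grip_force: 0.0
```

Request:
drive_tool(rows=[[[0, 0, 0], 0], [[0, 0, 0], 0], [[0, 0, 0], 0], [[0, 0, 0], 0], [[0, 0, 0], 0], [[0, 0, 0], 0], [[0, 0, 0], 0], [[0, 0, 0], 0]], jaw=0.7, grip_force=25)

```text
t: 16.65
tool_pos: [0.5157, -0.1892, 0.0986]
tool_rot: [-0.002, 3.14, -0.001]
contact_force: [-2.0, 2.0, 5.3]
opening: 0.0581
grip_force: 26.6
```

Request:
drive_tool(rows=[[[0, 0, -0.02], 0], [[0, 0, -0.03], 0], [[0, 0, -0.03], 0], [[0, 0, -0.015], 0], [[-0.02, 0.027, 0], 0], [[-0.024, 0.033, 0], 0], [[-0.024, 0.033, 0], 0], [[-0.018, 0.024, 0], 0], [[-0.006, 0.008, 0], 0], [[0, 0, 0], 0]])

```text
t: 17.65
tool_pos: [0.6068, -0.0628, 0.1912]
tool_rot: [0.005, -3.14, 0.0]
contact_force: [0.7, 0.3, -0.2]
opening: 0.0581
grip_force: 27.2
```

Request:
drive_tool(rows=[[[0, 0, 0], 0], [[0, 0, 0], 0]])

```text
t: 17.85
tool_pos: [0.606, -0.0647, 0.1916]
tool_rot: [-0.0, -3.141, 0.0]
contact_force: [0.4, -0.5, -0.8]
opening: 0.0586
grip_force: 27.2
```

```bash
python3 - <<'E'
from look import *
np.set_printoptions(precision=4,suppress=True)
o=ctrl.get_obs();x,y,z=o["tool_pos"];print(o["t"],x,y,z)
S=vision.get_image("side");pickle.dump(S,open("side_e.pkl","wb"))
zf=z-.0986
def ext(d,col,lo,hi):
    m=cv2.inRange(cv2.cvtColor(d["image"],cv2.COLOR_BGR2HSV),lo,hi);return m
m=ext(S,"b",np.array((97,70,25)),np.array((125,255,255)))
uv=proj(S,[[x,y,zf]])[0].astype(int);print("foot uv",uv)
P=frust(x,y,zf,.062,.026,.03);print("model foot",box(proj(S,P[:72])),"rim",box(proj(S,P[72:])))
for r in range(uv[1]-30,uv[1]+12,3):
    c=np.nonzero(m[r,uv[0]-22:uv[0]+23])[0]
    h=cv2.convexHull(proj(S,P).astype(np.float32)).reshape(-1,2)
    # model extents on that row
    cc=[u for u in np.arange(uv[0]-25,uv[0]+25,.25) if cv2.pointPolygonTest(h,(float(u),float(r)),False)>=0]
    print(r,(c[0]+uv[0]-22,c[-1]+uv[0]-22) if len(c) else None,(cc[0],cc[-1]) if cc else None)
# seat rim: yellow extents by row in undisturbed first pictures vs model
for n in("side","top"):
    d=pickle.load(open(n+".pkl","rb"));m=cv2.inRange(cv2.cvtColor(d["image"],cv2.COLOR_BGR2HSV),(20,110,60),(36,255,255))
    n_,l,s,c=cv2.connectedComponentsWithStats(m);k=1+np.argmax(s[1:,4]);bb=s[k];print(n,bb,[proj(d,[[.608,-.064,.07]])[0],box(proj(d,frust(.608,-.064,.07,0,.0345,.0345)))])
    print([(r,)+tuple(np.nonzero(l[r]==k)[0][[0,-1]]) for r in range(bb[1],bb[1]+bb[3],2)])
E
```

```text
17.85 0.606001882439645 -0.06472073552295081 0.1915810541232757
foot uv [250 178]
model foot [239.2016 171.9846 262.4285 186.1272] rim [236.1198 148.1823 264.2289 163.9409]
148 None None
151 (np.int64(251), np.int64(259)) (np.float64(239.75), np.float64(261.0))
154 (np.int64(241), np.int64(263)) (np.float64(236.75), np.float64(263.75))
157 (np.int64(248), np.int64(263)) (np.float64(236.25), np.float64(264.0))
160 (np.int64(247), np.int64(263)) (np.float64(236.75), np.float64(263.75))
163 (np.int64(247), np.int64(263)) (np.float64(237.0), np.float64(263.5))
166 (np.int64(247), np.int64(262)) (np.float64(237.5), np.float64(263.25))
169 (np.int64(247), np.int64(262)) (np.float64(238.0), np.float64(263.0))
172 (np.int64(247), np.int64(262)) (np.float64(238.25), np.float64(262.75))
175 (np.int64(247), np.int64(262)) (np.float64(238.75), np.float64(262.75))
178 (np.int64(241), np.int64(261)) (np.float64(239.0), np.float64(262.5))
181 (np.int64(241), np.int64(261)) (np.float64(239.75), np.float64(261.75))
184 (np.int64(244), np.int64(258)) (np.float64(242.5), np.float64(258.75))
187 None No
[... 440 characters left out ...]
), (196, np.int64(235), np.int64(265)), (198, np.int64(236), np.int64(262)), (200, np.int64(237), np.int64(261)), (202, np.int64(241), np.int64(258))]
top [231 178  25  24 487] [array([242.1082, 188.6577]), array([230.4948, 178.0624, 253.7177, 199.4736])]
[(178, np.int64(240), np.int64(247)), (180, np.int64(236), np.int64(250)), (182, np.int64(234), np.int64(252)), (184, np.int64(232), np.int64(253)), (186, np.int64(231), np.int64(254)), (188, np.int64(231), np.int64(255)), (190, np.int64(231), np.int64(255)), (192, np.int64(231), np.int64(255)), (194, np.int64(231), np.int64(255)), (196, np.int64(232), np.int64(254)), (198, np.int64(234), np.int64(252)), (200, np.int64(236), np.int64(249))]
```

Request:
drive_tool(rows=[[[0, 0, 0.01], 0], [[0, 0, 0.01], 0], [[0, 0, 0], 0], [[0, 0, 0.004], 0], [[0, 0, 0], 0]])

```text
t: 18.4
tool_pos: [0.6064, -0.0637, 0.1672]
tool_rot: [0.002, -3.141, -0.0]
contact_force: [-0.7, 0.3, -1.0]
opening: 0.058
grip_force: 27.2
```

Request:
drive_tool(rows=[[[0, 0, 0.003], 0], [[0, 0, 0], 0]])

```text
t: 18.6
tool_pos: [0.6067, -0.0637, 0.1647]
tool_rot: [0.002, -3.141, -0.0]
contact_force: [-0.3, -0.2, -1.5]
opening: 0.0581
grip_force: 27.2
```

Request:
drive_tool(rows=[[[0, 0, 0.003], 0], [[0, 0, 0], 0]])

```text
t: 18.8
tool_pos: [0.6065, -0.0636, 0.1616]
tool_rot: [0.002, -3.141, -0.0]
contact_force: [-0.0, -0.0, -0.2]
opening: 0.0579
grip_force: 27.2
```

Request:
drive_tool(rows=[[[0, 0, 0.002], 0], [[0, 0, 0], 0]])

```text
t: 19.0
tool_pos: [0.6066, -0.0637, 0.1596]
tool_rot: [0.002, -3.141, -0.0]
contact_force: [0.2, -0.2, -0.8]
opening: 0.0578
grip_force: 27.2
```

Request:
drive_tool(rows=[[[0, 0, 0.001], 0], [[0, 0, 0], 0]])

```text
t: 19.2
tool_pos: [0.6066, -0.0637, 0.1588]
tool_rot: [0.002, -3.141, -0.0]
contact_force: [-0.2, -0.7, -0.1]
opening: 0.0579
grip_force: 27.2
```

The foot is about 0.2 mm above the seat floor with no contact on the way down. I release, retreat and check with image code.

Request:
drive_tool(rows=[[[0, 0, 0.0005], 0], [[0, 0, 0], 0], [[0, 0, 0], 0], [[0, 0, 0], 0], [[0, 0, 0], 0], [[0, 0, -0.03], 0], [[0, 0, -0.04], 0], [[0, 0, -0.04], 0], [[0, 0, -0.03], 0], [[0, 0.02, -0.01], 0]], jaw=0)

```text
t: 20.2
tool_pos: [0.6081, -0.0453, 0.3139]
tool_rot: [0.002, 3.134, -0.004]
contact_force: [1.0, -0.0, 0.3]
opening: 0.0856
grip_force: 0.0
```

Request:
drive_tool(rows=[[[0, 0.04, 0], 0], [[0, 0.04, 0], 0], [[0, 0.04, 0], 0], [[0, 0.03, 0], 0], [[0, 0, 0], 0], [[0, 0, 0], 0]])

```text
t: 20.8
tool_pos: [0.6064, 0.1067, 0.3083]
tool_rot: [0.004, -3.142, 0.001]
contact_force: [-0.4, -0.0, -0.9]
opening: 0.0856
grip_force: 0.0
```

```bash
python3 - <<'E'
from look import *
np.set_printoptions(precision=4,suppress=True)
o=ctrl.get_obs();print(o["t"],o["tool_pos"])
for n in("side","top"):
    d=vision.get_image(n);pickle.dump(d,open(n+"_f.pkl","wb"))
    P=frust(.6065,-.0637,.06,.062,.026,.03)
    print(n,"model rim",box(proj(d,P[72:])),"foot",box(proj(d,P[:72])))
    for nm in(n+"_rel.pkl",n+"_f.pkl"):
        d2=pickle.load(open(nm,"rb"))
        m=cv2.inRange(cv2.cvtColor(d2["image"],cv2.COLOR_BGR2HSV),np.array((97,70,25)),np.array((125,255,255)))
        k,l,s,c=cv2.connectedComponentsWithStats(m);uv=proj(d,[[.6065,-.0637,.1]])[0]
        j=min([i for i in range(1,k) if s[i,4]>100],key=lambda i:np.hypot(*(c[i]-uv)));b=s[j]
        print(nm,b,[(int(r),)+tuple(int(q) for q in np.nonzero(l[r]==j)[0][[0,-1]]) for r in range(b[1],b[1]+b[3],3)])
    # brightness profile down the axis column: rim highlights
    c=int(round(proj(d,[[.6065,-.0637,.122]])[0][0]));r0=int(box(proj(d,P[72:]))[1])-3
    print("col",c,"from row",r0,d["image"][r0:r0+42,c].max(1))
E
```

```text
20.8 [0.6064 0.1067 0.3083]
side model rim [236.3646 160.7064 263.7775 176.8055] foot [239.3636 183.4489 262.0398 197.8055]
side_rel.pkl [236 162  27  34 737] [(162, 242, 256), (165, 237, 261), (168, 237, 262), (171, 237, 261), (174, 237, 261), (177, 237, 261), (180, 238, 261), (183, 238, 260), (186, 238, 258), (189, 238, 260), (192, 239, 259), (195, 244, 254)]
side_f.pkl [237 162  27  34 481] [(162, 247, 255), (165, 239, 261), (168, 237, 263), (171, 237, 262), (174, 239, 262), (177, 243, 262), (180, 243, 262), (183, 242, 262), (186, 244, 261), (189, 241, 254), (192, 241, 260), (195, 244, 254)]
col 250 from row 157 [191 216 222 220 181 154 118 111 114 110 115 113 114 115 111 116 118 115
 111 138 154 116 109 109 110 112 111 110 115 112 114 111 110 111 112 110
 110 109 114 169 200 150]
top model rim [231.56   172.5625 252.5545 191.7946] foot [233.5733 182.4443 250.9569 198.498 ]
top_rel.pkl [234 171  20  27 426] [(171, 242, 245), (174, 236, 251), (177, 234, 253), (180, 234, 253), (183, 234, 252), (186, 234, 251), (189, 234, 250), (192, 234, 249), (195, 236, 247)]
top_f.pkl [234 173  20  24 380] [(173, 240, 247), (176, 236, 251), (179, 234, 253), (182, 234, 253), (185, 234, 252), (188, 236, 252), (191, 237, 251), (194, 238, 249)]
col 242 from row 169 [177 177 178 175 155 114 102 101 101  99  98 102 110 165 212 221 222 222
 221 220 223 219 154 107 100 103 103 101 158 230 204 255 203 124  76  76
  78 155 222 171 131 104]
```

The shell is upright and seated: its rim front highlight is at row 176.5, where the model gives 176.8. Next is the liner, at about (0.605,0.108).

Request:
drive_tool(rows=[[[0.001, 0.002, 0.03], 0], [[0, 0, 0.04], 0], [[0, 0, 0.04], 0], [[0, 0, 0.03], 0], [[0, 0, 0.02], 0], [[0, 0, 0.012], 0], [[0, 0, 0], 0], [[0, 0, 0], 0]])

```text
t: 21.7
tool_pos: [0.6062, 0.1077, 0.1375]
tool_rot: [-0.001, 3.14, 0.0]
contact_force: [0.8, 0.6, 1.6]
opening: 0.0855
grip_force: 0.0
```

Request:
drive_tool(rows=[[[0, 0, 0], 0], [[0, 0, 0], 0], [[0, 0, 0], 0], [[0, 0, 0], 0], [[0, 0, 0], 0], [[0, 0, 0], 0], [[0, 0, 0], 0], [[0, 0, 0], 0], [[0, 0, 0], 0]], jaw=0.8, grip_force=30)

```text
t: 22.6
tool_pos: [0.6064, 0.1084, 0.1382]
tool_rot: [-0.002, 3.139, 0.0]
contact_force: [-0.5, 0.3, 6.4]
opening: 0.0492
grip_force: 31.3
```

Request:
drive_tool(rows=[[[0, 0, -0.015], 0], [[0, 0, -0.03], 0], [[0, 0, -0.04], 0], [[0, 0, -0.04], 0], [[0, 0, -0.015], 0], [[0, -0.02, 0], 0], [[0, -0.035, 0], 0], [[0, -0.035, 0], 0], [[0, -0.035, 0], 0], [[0, -0.03, 0], 0]])

```text
t: 23.6
tool_pos: [0.605, -0.0482, 0.2754]
tool_rot: [0.001, -3.14, -0.0]
contact_force: [1.3, 0.3, -0.7]
opening: 0.0489
grip_force: 31.3
```

Request:
drive_tool(rows=[[[0, -0.017, 0], 0], [[0, 0, 0], 0], [[0, 0, 0], 0], [[0, 0, 0], 0]])

```text
t: 24.0
tool_pos: [0.6056, -0.0626, 0.2761]
tool_rot: [0.004, -3.141, -0.001]
contact_force: [-0.3, -1.0, -1.4]
opening: 0.0487
grip_force: 31.3
```

```bash
python3 - <<'E'
from look import *
np.set_printoptions(precision=4,suppress=True)
o=ctrl.get_obs();x,y,z=o["tool_pos"];print(o["t"],x,y,z,o["opening"])
d=vision.get_image("side");pickle.dump(d,open("side_g.pkl","wb"))
P=frust(x,y,z-.1382,.095,.021,.0255);h=cv2.convexHull(proj(d,P).astype(np.float32)).reshape(-1,2)
m=cv2.inRange(cv2.cvtColor(d["image"],cv2.COLOR_BGR2HSV),np.array((3,130,50)),np.array((18,255,255)))
b=box(proj(d,P)).astype(int);print("model",box(proj(d,P[:72])),b)
for r in range(b[1],b[3]+4,3):
    c=np.nonzero(m[r,b[0]-5:b[2]+6])[0]
    cc=[u for u in np.arange(b[0]-5,b[2]+5,.25) if cv2.pointPolygonTest(h,(float(u),float(r)),False)>=0]
    print(r,(c[0]+b[0]-5,c[-1]+b[0]-5) if len(c) else None,(float(cc[0]),float(cc[-1])) if cc else None)
E
```

```text
24.0 0.6056368044801062 -0.062601509267801 0.276123154504977 0.04868758858583569
model [240.2185 157.4396 259.6716 168.6302] [236 117 261 168]
117 None None
120 (np.int64(247), np.int64(258)) (239.75, 258.75)
123 (np.int64(246), np.int64(260)) (236.5, 261.25)
126 (np.int64(246), np.int64(261)) (236.25, 261.25)
129 (np.int64(247), np.int64(261)) (236.75, 261.25)
132 (np.int64(246), np.int64(260)) (237.0, 261.0)
135 (np.int64(247), np.int64(260)) (237.25, 261.0)
138 (np.int64(247), np.int64(260)) (237.75, 260.75)
141 (np.int64(247), np.int64(260)) (238.0, 260.5)
144 (np.int64(239), np.int64(260)) (238.25, 260.5)
147 (np.int64(239), np.int64(260)) (238.5, 260.25)
150 (np.int64(239), np.int64(260)) (239.0, 260.25)
153 (np.int64(240), np.int64(260)) (239.25, 260.0)
156 (np.int64(240), np.int64(260)) (239.5, 260.0)
159 (np.int64(240), np.int64(260)) (240.0, 259.75)
162 (np.int64(240), np.int64(259)) (240.25, 259.5)
165 (np.int64(242), np.int64(258)) (240.75, 258.75)
168 (np.int64(246), np.int64(253)) (245.25, 254.0)
171 None None
```

The liner hangs on the tool axis and is upright within half a pixel. I lower it into the shell.

Request:
drive_tool(rows=[[[-0.001, -0.001, 0.01], 0], [[0, 0, 0.01], 0], [[0, 0, 0.006], 0], [[0, 0, 0], 0]])

```text
t: 24.45
tool_pos: [0.6058, -0.0643, 0.2481]
tool_rot: [0.002, -3.138, -0.001]
contact_force: [-0.8, -1.1, -0.8]
opening: 0.0489
grip_force: 31.3
```

Request:
drive_tool(rows=[[[0, 0, 0.008], 0], [[0, 0, 0.008], 0], [[0, 0, 0.008], 0], [[0, 0, 0], 0]])

```text
t: 24.85
tool_pos: [0.6058, -0.0646, 0.2243]
tool_rot: [0.002, -3.138, -0.001]
contact_force: [-0.3, 0.4, -1.2]
opening: 0.0487
grip_force: 31.3
```

Request:
drive_tool(rows=[[[0, 0, 0.006], 0], [[0, 0, 0.006], 0], [[0, 0, 0.004], 0], [[0, 0, 0], 0]])

```text
t: 25.25
tool_pos: [0.6063, -0.0646, 0.2094]
tool_rot: [0.002, -3.14, -0.001]
contact_force: [-0.4, 0.4, -0.2]
opening: 0.0489
grip_force: 31.3
```

Request:
drive_tool(rows=[[[0, 0, 0.003], 0], [[0, 0, 0.002], 0], [[0, 0, 0], 0]])

```text
t: 25.55
tool_pos: [0.6066, -0.0647, 0.2051]
tool_rot: [0.002, -3.141, -0.0]
contact_force: [0.5, -0.0, 0.0]
opening: 0.0488
grip_force: 31.3
```

Request:
drive_tool(rows=[[[0, 0, 0.002], 0], [[0, 0, 0], 0], [[0, 0, 0], 0]])

```text
t: 25.85
tool_pos: [0.6067, -0.0647, 0.2034]
tool_rot: [-0.002, 3.142, 0.0]
contact_force: [0.7, -0.1, -0.7]
opening: 0.049
grip_force: 31.3
```

Request:
drive_tool(rows=[[[0, 0, 0.002], 0], [[0, 0, 0], 0], [[0, 0, 0], 0]])

```text
t: 26.15
tool_pos: [0.607, -0.0648, 0.2021]
tool_rot: [-0.002, 3.141, -0.0]
contact_force: [-1.0, 0.6, 3.1]
opening: 0.0491
grip_force: 31.5
```

Contact comes at TCP z 0.202, the predicted fully-home height. Now I press down.

Request:
drive_tool(rows=[[[0, 0, 0.002], 0], [[0, 0, 0.002], 0], [[0, 0, 0], 0], [[0, 0, 0], 0]])

```text
t: 26.55
tool_pos: [0.6069, -0.0648, 0.1978]
tool_rot: [-0.002, 3.141, -0.0]
contact_force: [0.2, 0.8, 5.0]
opening: 0.0493
grip_force: 31.6
```

Request:
drive_tool(rows=[[[0, 0, 0.002], 0], [[0, 0, 0.002], 0], [[0, 0, 0], 0], [[0, 0, 0], 0]])

```text
t: 26.95
tool_pos: [0.6071, -0.0647, 0.1942]
tool_rot: [-0.002, 3.141, -0.0]
contact_force: [-1.4, 0.3, 6.8]
opening: 0.0493
grip_force: 31.8
```

Request:
drive_tool(rows=[[[0, 0, 0.002], 0], [[0, 0, 0], 0], [[0, 0, 0], 0]])

```text
t: 27.25
tool_pos: [0.6072, -0.0648, 0.1925]
tool_rot: [-0.002, 3.14, -0.0]
contact_force: [-1.2, 0.7, 7.0]
opening: 0.0486
grip_force: 31.8
```

```bash
cat > chk.py <<'E'
from look import *
np.set_printoptions(precision=4,suppress=True)
F=[]
for i in range(4):
    o=ctrl.get_obs();F.append(np.r_[o["tool_pos"][2],o["contact_force"]]);d=vision.get_image("side")
print(o["t"],np.mean(F,0),np.std(F,0),o["opening"],o["tool_pos"])
d0=pickle.load(open("side_f.pkl","rb"))
def rows(d,lo,hi,c0,c1,r0,r1):
    m=cv2.inRange(cv2.cvtColor(d["image"],cv2.COLOR_BGR2HSV),lo,hi)[r0:r1,c0:c1];return m
# shell right edge / yellow bottom edge shift between pictures (vertical phase correlation of platform region)
A,B=[cv2.cvtColor(q["image"],cv2.COLOR_BGR2GRAY).astype(np.float32) for q in(d0,d)]
best=[]
for nm,(r0,r1,c0,c1) in dict(shellfoot=(180,200,244,262)).items():
    t=A[r0:r1,c0:c1];R=cv2.matchTemplate(cv2.resize(B[r0-8:r1+16,c0-3:c1+3],None,fx=4,fy=4,interpolation=2),cv2.resize(t,None,fx=4,fy=4,interpolation=2),cv2.TM_CCOEFF_NORMED)
    _,v,_,p=cv2.minMaxLoc(R);print(nm,"shift px",p[0]/4-3,p[1]/4-8,"score",v)
u0=proj(d,[[.6065,-.0637,.07]])[0];print("px per 10mm sink",proj(d,[[.6065,-.0637,.06]])[0]-u0)
pickle.dump(d,open("side_h.pkl","wb"))
u=proj(d,[[.556,-.0307,.06]])[0].astype(int);print("plate at",u)
# vertical scan of plate columns
H=cv2.cvtColor(d["image"],cv2.COLOR_BGR2HSV)
for c in range(u[0]-4,u[0]+8,2): print(c,[tuple(int(k) for k in H[r,c]) for r in range(198,226,2)])
E
python3 chk.py
```

```text
27.4 [ 0.1925 -0.8712  1.2884  7.0071] [0.     0.2275 0.9262 0.3432] 0.04920770452900403 [ 0.6072 -0.0647  0.1925]
shellfoot shift px -1.25 4.0 score 0.7684546709060669
px per 10mm sink [0.0976 3.4014]
plate at [261 206]
257 [(28, 48, 102), (22, 184, 132), (23, 191, 140), (19, 19, 148), (30, 11, 138), (38, 20, 140), (33, 16, 141), (56, 36, 121), (62, 98, 101), (4, 159, 135), (3, 161, 139), (6, 72, 138), (33, 16, 140), (33, 17, 139)]
259 [(22, 174, 139), (22, 178, 135), (22, 194, 142), (24, 18, 145), (36, 19, 137), (30, 15, 138), (30, 13, 140), (58, 74, 103), (47, 92, 91), (2, 168, 143), (3, 179, 140), (27, 20, 137), (37, 16, 140), (11, 16, 124)]
261 [(23, 177, 131), (23, 186, 144), (22, 127, 137), (30, 9, 135), (27, 17, 136), (34, 13, 138), (21, 18, 142), (61, 104, 98), (5, 162, 134), (4, 175, 137), (3, 113, 140), (26, 13, 136), (30, 13, 140), (10, 8, 98)]
263 [(22, 184, 144), (23, 191, 144), (22, 20, 142), (30, 15, 136), (34, 15, 138), (30, 13, 137), (57, 70, 105), (65, 121, 101), (3, 177, 140), (2, 179, 140), (23, 17, 136), (33, 18, 139), (23, 8, 122), (15, 11, 93)]
265 [(23, 188, 137), (23, 90, 99), (34, 13, 137), (34, 15, 136), (23, 16, 140), (23, 14, 143), (59, 109, 98), (3, 173, 136), (2, 175, 141), (3, 113, 140), (34, 13, 137), (38, 15, 140), (0, 13, 96), (15, 11, 95)]
267 [(160, 8, 91), (20, 10, 79), (12, 15, 86), (18, 14, 88), (17, 27, 67), (21, 40, 63), (20, 22, 69), (45, 6, 90), (150, 3, 92), (165, 5, 93), (23, 11, 91), (30, 6, 90), (15, 11, 92), (12, 13, 95)]
```

The push is 7.0 N, the sink from TCP travel is about 9.7 mm, and the dark pointer (col 267, rows 206-210) is level with the green band. I hold it here.

Request:
drive_tool(rows=[[[0, 0, 0], 0], [[0, 0, 0], 0], [[0, 0, 0], 0], [[0, 0, 0], 0], [[0, 0, 0], 0], [[0, 0, 0], 0], [[0, 0, 0], 0], [[0, 0, 0], 0], [[0, 0, 0], 0], [[0, 0, 0], 0]])

```text
t: 28.45
tool_pos: [0.6072, -0.0647, 0.1925]
tool_rot: [-0.002, 3.14, -0.0]
contact_force: [-0.8, 0.4, 7.6]
opening: 0.0491
grip_force: 31.8
```

Request:
drive_tool(rows=[[[0, 0, 0], 0], [[0, 0, 0], 0], [[0, 0, 0], 0], [[0, 0, 0], 0], [[0, 0, 0], 0], [[0, 0, 0], 0], [[0, 0, 0], 0], [[0, 0, 0], 0], [[0, 0, 0], 0], [[0, 0, 0], 0]])

```text
t: 29.45
tool_pos: [0.6072, -0.0647, 0.1925]
tool_rot: [-0.002, 3.14, -0.0]
contact_force: [-0.8, 0.6, 7.9]
opening: 0.0495
grip_force: 31.8
```

Request:
drive_tool(rows=[[[0, 0, 0], 0], [[0, 0, 0], 0], [[0, 0, 0], 0], [[0, 0, 0], 0], [[0, 0, 0], 0], [[0, 0, 0], 0], [[0, 0, 0], 0], [[0, 0, 0], 0], [[0, 0, 0], 0], [[0, 0, 0], 0]])

```text
t: 30.45
tool_pos: [0.6071, -0.0647, 0.1925]
tool_rot: [-0.002, 3.14, -0.0]
contact_force: [-1.9, 1.5, 7.2]
opening: 0.0489
grip_force: 31.8
```

Request:
drive_tool(rows=[[[0, 0, 0], 0], [[0, 0, 0], 0], [[0, 0, 0], 0], [[0, 0, 0], 0], [[0, 0, 0], 0], [[0, 0, 0], 0], [[0, 0, 0], 0], [[0, 0, 0], 0], [[0, 0, 0], 0], [[0, 0, 0], 0]])

```text
t: 31.45
tool_pos: [0.6072, -0.0648, 0.1925]
tool_rot: [-0.002, 3.14, -0.0]
contact_force: [-1.4, 1.3, 7.2]
opening: 0.0491
grip_force: 31.8
```

```bash
python3 chk.py | head -3 && python3 - <<'E'
from h import *
d=pickle.load(open("side_h.pkl","rb"))
x,y=.6068,-.0645
for nm,P,lo,hi in(("shell",frust(x,y,.05,.062,.026,.03),(97,70,25),(125,255,255)),("liner",frust(x,y,.054,.095,.021,.0255),(3,130,50),(18,255,255))):
    q=box(proj(d,P));b=q.astype(int);m=cv2.inRange(cv2.cvtColor(d["image"],cv2.COLOR_BGR2HSV),np.array(lo),np.array(hi))
    print(nm,q,"rim",box(proj(d,P[72:])),[(r,)+tuple(int(k)+b[0]-4 for k in c[[0,-1]]) for r in range(b[1],b[3]+3,3) for c in[np.nonzero(m[r,b[0]-4:b[2]+5])[0]] if len(c)])
E
```

```text
31.6 [ 0.1925 -1.4328  0.7018  7.3308] [0.     0.2022 0.5009 0.4709] 0.04934790466694005 [ 0.6072 -0.0648  0.1925]
shellfoot shift px -1.25 4.0 score 0.7833577394485474
px per 10mm sink [0.0976 3.4014]
shell [236.67773743 164.12702645 263.86010169 200.94049764] rim [236.67773743 164.12702645 263.86010169 180.28757833] [(173, np.int64(262), np.int64(263)), (176, np.int64(238), np.int64(262)), (179, np.int64(241), np.int64(262)), (182, np.int64(242), np.int64(262)), (185, np.int64(241), np.int64(262)), (188, np.int64(240), np.int64(261)), (191, np.int64(241), np.int64(261)), (194, np.int64(240), np.int64(261)), (197, np.int64(242), np.int64(258))]
liner [237.98743279 151.535115   261.7625257  198.15438487] rim [237.98743279 151.535115   261.7625257  164.97324414] [(154, np.int64(241), np.int64(258)), (157, np.int64(248), np.int64(261)), (160, np.int64(247), np.int64(261)), (163, np.int64(248), np.int64(261)), (166, np.int64(248), np.int64(261)), (169, np.int64(248), np.int64(261)), (172, np.int64(248), np.int64(260)), (175, np.int64(241), np.int64(260)), (178, np.int64(243), np.int64(256))]
```

The push is steady at 7.3 N after 4 s of holding, and both pots match the model sunk by 10 mm. I hand it in.

```bash
python3 -c "
from station import ctrl
print(ctrl.finish_job())"
```

```text
the job is handed in; nothing more can be done
None
```

The job is handed in at about 31.6 s: the shell is upright in the seat after a second placing (the first tilted on the lip), the liner is fully home in it, and the arm has held it down for over 4 s at about 7 N, roughly 10 mm of sink with the pointer level with the green band.

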